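# Probe check on a welded coupon

### The job

First push the open sample drawer of the weld-inspection fixture fully home until it clicks in. Then lift the orange probe out of its stand and hold it upright with its brass tip in the middle of the red ring on the welded plate, the long side of its orange grip running along the weld bead, pressing gently so that the sprung tip is about half way in (about 5 N). Finish while still holding the probe there like that, with the drawer still home, and leave the bottle, disc, pliers and brush alone.

Things in the scene. Friction and masses are not known exactly. Their poses are not given: they have to be found in the camera images.
- fixture: Fixed inspection fixture, 200 x 200 mm, aluminium base with blue side rails (tops 44 mm above the table) and a blue rear block (58 mm high). Origin: centre of its underside, on the table. Its x axis points from the drawer's front to the rear: the drawer goes in along +x and opens along -x.
- drawer_slide (a joint): How far the sample drawer is open, in m: 0 = fully home, up to 0.10. Slides with about 1 N friction; a sprung ball detent resists with up to about 6 N between roughly 13 and 6 mm open (and pushes the drawer back out if it is let go there), then below 6 mm snaps it home and holds it there with about 3 N. There is a hard stop at 0.
- drawer_front (a point): Middle of the outer face of the drawer's yellow front (flat upright plate, 196 mm wide, 56 mm high, from 14 to 70 mm above the table, 12 mm thick, no handle, its middle free to push), 47 mm above the table. Moves with the drawer; it lies 101 mm in front (-x of the fixture) of the fixture's centre when the drawer is home. Push it along the fixture's +x.
- drawer: The sliding drawer with the welded steel plate clamped in it, same axes as the fixture (z up). Origin: 12 mm above the table, at the fixture's centre when home. The plate, 121 x 130 x 12 mm, lies level with its top face 34 mm above the table, its centre 18 mm from the origin towards -x. The dark weld bead (up to 3.4 mm high, 13 mm wide) runs along y through the plate's centre. Two red edge clamps stand at the plate's y ends, 30 mm beyond the bead, up to 16 mm above the plate.
- mark (a point): Centre of the red ring (outer diameter 28, inner 18 mm) painted on the plate's top face, 34 mm from the bead on the drawer-front side. The spot to touch; the plate is level.
- stand: Fixed black holder, 70 x 70 mm block, 88 mm high, on a 110 mm square foot 8 mm thick, with an open square hole 24 mm wide down its middle in which the probe hangs. Origin: centre of its underside, on the table.
- probe: The hand probe, about 0.2 to 0.3 kg, standing upright in the stand. Origin: centre of the lower end of its steel barrel (diameter 20 mm, 60 mm long, from z = 0 to 60 mm, along its z axis, which points up). Above it the orange grip: 44 mm along its x, 24 mm along its y, from z = 60 to 130 mm, then a black cap of diameter 16 mm to z = 140 mm. The grip's lower edge rests on the stand's top; lift by at least 80 mm to clear it. Grasp the grip across its 24 mm (along y).
- tip_end (a point): Lower end of the probe's sprung brass tip (diameter 10 mm), on the probe's axis; 16 mm below the probe's origin when not pressed.
- tip (a joint): How far the probe's tip is pressed in, in m: 0 = free, 0.010 = bottomed. Spring 700 N/m with 1.4 N preload: 5 mm in is 4.9 N.
- bottle: Bystander: water bottle with blue cap, diameter 64 mm, 190 mm tall. Origin: centre of its underside.
- grinding_disc: Bystander: dark grinding disc, diameter 100 mm, 8 mm thick, lying flat. Origin: centre of its underside.
- pliers: Bystander: red-handled pliers lying flat, about 175 mm long along their x, 64 mm wide, 16 mm high. Origin: at the pivot, on the table.
- wire_brush: Bystander: brush with a wooden handle, lying along its x, about 200 mm long. Origin: centre of its underside.
There are look-alikes about, which are no part of the job. Leave any purple look-alike of the probe alone.

How it is judged:
By the outcome, as a careful person would: the job done as asked, in the order asked, and still so for the second after the job is handed in, while the arm keeps its last pose, push and grip.
It also fails if it takes over 59 s, if anything falls off the work surface, if the arm or the gripper's body presses on something with over 40 N, if the wrist force passes 120 N, or if a joint passes its speed limit or range.

### The arm

A 7-joint arm with a two-finger parallel gripper is mounted at the origin on the work surface. World frame = base frame: x ahead of the robot, y to its left, z up, the work surface at z = 0. Lengths are in mm, angles in rad, forces in N, time in s.
With the tool pointing down it reaches from about 425 to 950 mm from the base axis. Payload 4.7 kg.
Tool frame: the origin (TCP) lies midway between the tips of the shut fingers; the grasp point (between the pads) lies env.grip_depth behind it (env.grip_depth is the distance from the TCP to the grasp point, in mm); z points along the fingers, y is the line along which they close (so a half turn about z gives the same grasp; the last joint's range is limited). The gripper opens to 85 mm and grips with 20 to 120 N. Pads are 22 mm wide; open, the fingers measure 114 mm over their backs; the gripper's body (76 mm by 85 mm) begins 54 mm behind the grasp point. The pads swing forward as they close: fully open they stand 13 mm farther back than shut.
Start: joints at [-1.261, 0.469, -0.049, 1.532, 0.024, 1.141, -0.082], TCP at [224.3, 636.661, 231.335] pointing down, gripper open.
Joint ranges: [-2.59, 2.59], [-0.33, 1.99], [-1.39, 1.29], [0.1, 2.45], [-1.04, 4.18], [0.21, 1.99], [-2.66, 2.66]. Speed limits (rad/s): [2.57, 2.57, 3.14, 3.14, 3.14, 3.14, 3.14].

### API

Orientations are given as a unit quaternion [w, x, y, z].
In Python, from station import env gives the robot as it stands.
- The arm moves only by the shell command python3 -m pendant 'ROWS'. ROWS is text: rows parted by semicolons, each of 7 numbers parted by spaces: the opening, from 0 (shut) to 1 (fully open), then the shift along the tool's x, y, z in m, then the turn, a rotation vector about the tool's x, y, z in degrees. A call has 1 to 12 rows; each row is the pose to reach, as a shift and turn from the pose commanded when the call began, along the tool's axes at that moment; what a row does not reach only later rows make up. A row lasts 1/10 s, in which the tool goes at most 50 mm and 8.59 degrees, less where a joint would pass 70% of its speed; a pose out of reach is approached as far as the arm can. A call with a gripper value outside its range is refused whole. The fingers move at their own pace and stop on an object; the grip force is fixed at half the most. Time passes only in rows, so rows that repeat a pose let the fingers close. It gives the time, the measured TCP pose, the force, the opening and the grip force at its end, in the units of the state.
- env.sense(): the state, without advancing time (a new reading comes with each control period).
- env.capture(name): name is "scene" or "top"; returns a dict with "pixels" (480x640x3 uint8, red, green, blue), "mtx" (3x3 intrinsics, pixels), "dist_coeffs" ([k1, k2, p1, p2, k3] as OpenCV has them; the pictures are not rectified), "pose" (4x4, takes a point from camera to world coordinates). Camera axes: x right, y up, looking along -z (the intrinsics and any distortion apply to the point x, -y, -z); pixel columns grow to the right and rows downward; lengths in mm; the calibration is good to about 2 mm. A picture is of the moment at which its call begins. There is no depth.
- env.finish_job(): hands the job in; it is judged then, once.
The state is a dict: "clock": time; "joint_positions": joint angles; "qvel": joint speeds; "joint_efforts": joint torques, N m; "eef_pos": TCP position; "tcp_rot": TCP orientation; "wrist_force": force on the tool from outside, world axes, zero at the start; "wrist_torque": the same for the moment, N m; "width": finger opening in mm; "gripper_force": force on a finger pad.
Only numpy, scipy, OpenCV 4.12 (cv2) and the standard library are available. Lean on these libraries where they do the work, as an engineer would, in place of code of your own. Each camera call takes 0.05 s, during which the arm holds its last target. There are 200 camera calls.

## Working session

There is one attempt and no reset: what is moved stays moved. The work goes in short steps, Python scripts to look and compute and a shell command to move; the robot and the scene stay as the last step left them, time stands still between calls to the robot, and variables do not carry over. Pictures are saved under pics/ and viewed, at most 10 in all, crops included, and the job is handed in when it is done.

```bash
mkdir -p pics; cat > h.py <<'E'
import numpy as np, cv2
from station import env
def ray(c,uv):
    p=cv2.undistortPoints(np.array([[uv]],float),c['mtx'],np.array(c['dist_coeffs'],float))[0,0]
    T=np.array(c['pose']); return T[:3,3], T[:3,:3]@np.array([p[0],-p[1],-1])
def onz(c,uv,z):
    o,d=ray(c,uv); return o+d*(z-o[2])/d[2]
def proj(c,P):
    T=np.array(c['pose']); q=T[:3,:3].T@(np.array(P,float)-T[:3,3])
    return cv2.projectPoints(np.array([[q[0],-q[1],-q[2]]]),np.zeros(3),np.zeros(3),c['mtx'],np.array(c['dist_coeffs'],float))[0].ravel()
def grab(n,f=None):
    c=env.capture(n); c['mtx']=np.array(c['mtx'],float)
    if f: cv2.imwrite('pics/'+f,c['pixels'][:,:,::-1])
    return c
E
python3 - <<'E'
from h import *
for n in('scene','top'):
    c=grab(n,n+'1.png'); print(n,np.round(c['pose'],2).tolist())
print(env.sense(),env.grip_depth)
E
```

```text
scene [[0.76, -0.46, 0.46, 1138.48], [0.65, 0.56, -0.51, -616.44], [-0.02, 0.69, 0.73, 950.73], [0.0, 0.0, 0.0, 1.0]]
top [[0.01, 0.98, -0.19, 315.13], [-1.0, 0.01, 0.01, 41.49], [0.02, 0.19, 0.98, 1460.13], [0.0, 0.0, 0.0, 1.0]]
{'clock': 0.1, 'joint_positions': array([-1.26089887,  0.46937474, -0.04859898,  1.53357425,  0.02409375,
        1.14101756, -0.08230806]), 'qvel': array([-0.00164821, -0.00220247,  0.00018321, -0.00272696,  0.00046768,
       -0.00047688,  0.00063727]), 'joint_efforts': array([ 1.12700833e-03, -5.11516285e+01, -4.67527122e-02, -2.38388604e+01,
        1.07784255e-02,  4.37424067e-03, -1.94468578e-05]), 'eef_pos': array([224.14544109, 636.13485262, 230.35706837]), 'tcp_rot': array([-1.23281136e-04,  1.68578835e-01,  9.85687768e-01, -8.85755603e-04]), 'wrist_force': array([-0.52235275, -0.35308626,  0.6131779 ]), 'wrist_torque': array([ 0.02447042, -0.04046635,  0.01474798]), 'gripper_force': 0.0, 'width': 85.31494550761984} 18.700000000000003
```

View pics/scene1.png

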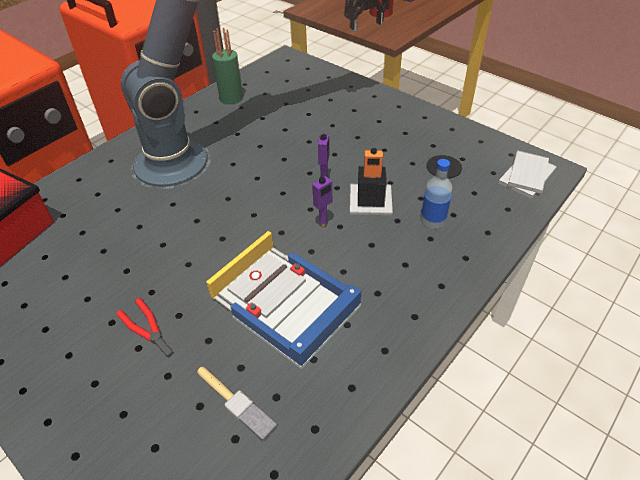

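View pics/top1.png

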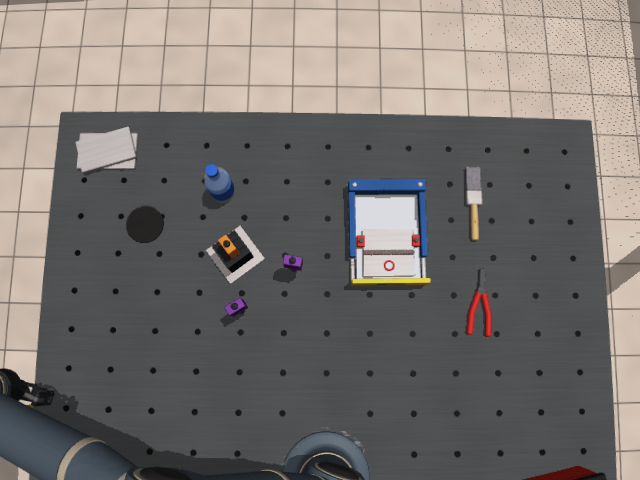

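Scene: the orange probe is in its black stand at (373,160), with purple look-alikes at (323,150) and (322,195). The fixture is at (285,300), with its drawer open. Top: the orange probe is at (228,243), purple at (292,262) and (235,307), the ring at (389,266) and the yellow front at (390,281). The one that fits is the orange probe in the black stand.

```bash
cat > m.py <<'E'
from h import *
def comps(c,lo,hi,amin=15):
    hsv=cv2.cvtColor(c['pixels'],cv2.COLOR_RGB2HSV); m=cv2.inRange(hsv,lo,hi)
    n,l,s,ce=cv2.connectedComponentsWithStats(m)
    return [(s[i],ce[i],l==i) for i in range(1,n) if s[i][4]>=amin]
E
python3 - <<'E'
from m import *
t=grab('top');s=grab('scene')
for nm,c in(('top',t),('scene',s)):
    for col,lo,hi in(('yellow',(22,150,100),(32,255,255)),('orange',(8,150,120),(18,255,255)),('blue',(105,150,60),(118,255,255)),('red',(0,150,100),(5,255,255)),('purple',(130,100,50),(150,255,255))):
        for st,ce,m in comps(c,lo,hi):
            if st[1]<100 and nm=='scene': continue
            pts=np.argwhere(m)[:,::-1].astype(np.float32)
            print(nm,col,st.tolist(),ce.round(1),np.round(cv2.minAreaRect(pts),1).tolist() if 0 else cv2.boxPoints(cv2.minAreaRect(pts)).round(1).tolist())
a=t['pixels'][200:320,190:310,::-1]; b=s['pixels'][120:240,300:420,::-1]
cv2.imwrite('pics/c1.png',np.hstack([cv2.resize(a,(400,400),interpolation=2),cv2.resize(b,(400,400),interpolation=2)]))
E
```

```text
top yellow [352, 278, 79, 6, 343] [390.4 280.7] [[351.8999938964844, 279.0], [430.0, 277.8999938964844], [430.0, 282.70001220703125], [352.0, 283.8999938964844]]
top orange [218, 235, 18, 19, 142] [226.9 244.1] [[217.39999389648438, 239.3000030517578], [225.39999389648438, 233.60000610351562], [236.0, 248.39999389648438], [228.0, 254.1999969482422]]
top blue [205, 164, 13, 14, 132] [211.3 170.4] [[203.0, 170.0], [211.0, 162.0], [220.0, 171.0], [212.0, 179.0]]
top blue [348, 179, 80, 78, 1206] [398.2 197.7] [[347.70001220703125, 180.0], [424.70001220703125, 177.60000610351562], [427.20001220703125, 255.89999389648438], [350.29998779296875, 258.3999938964844]]
top blue [210, 180, 24, 21, 179] [224.3 193.1] [[209.60000610351562, 192.3000030517578], [230.3000030517578, 179.8000030517578], [237.5, 191.89999389648438], [216.8000030517578, 204.3000030517578]]
top blue [348, 192, 8, 65, 375] [351.5 225. ] [[347.79998779296875, 192.0], [354.1000061035156, 191.89999389648438], [355.3999938964844, 256.0], [349.1000061035156, 256.1000061035156]]
top red [357, 235, 7, 12, 55] [359.8 241.3] [[357.
[... 4630 characters left out ...]
], [257.0, 279.0], [250.0, 279.0]]
scene red [135, 298, 25, 34, 273] [147.5 314.5] [[134.10000610351562, 299.6000061035156], [142.10000610351562, 295.20001220703125], [161.3000030517578, 329.70001220703125], [153.3000030517578, 334.20001220703125]]
scene red [246, 303, 15, 15, 92] [254.2 310.6] [[245.5, 308.3999938964844], [250.5, 301.6000061035156], [262.5, 310.6000061035156], [257.5, 317.3999938964844]]
scene red [117, 310, 34, 31, 301] [133.  325.2] [[113.69999694824219, 316.20001220703125], [119.5, 308.79998779296875], [153.5, 335.5], [147.6999969482422, 342.8999938964844]]
scene purple [313, 134, 19, 89, 864] [322.3 181.3] [[313.0, 134.0], [331.0, 134.0], [331.0, 222.0], [313.0, 222.0]]
```

View pics/c1.png

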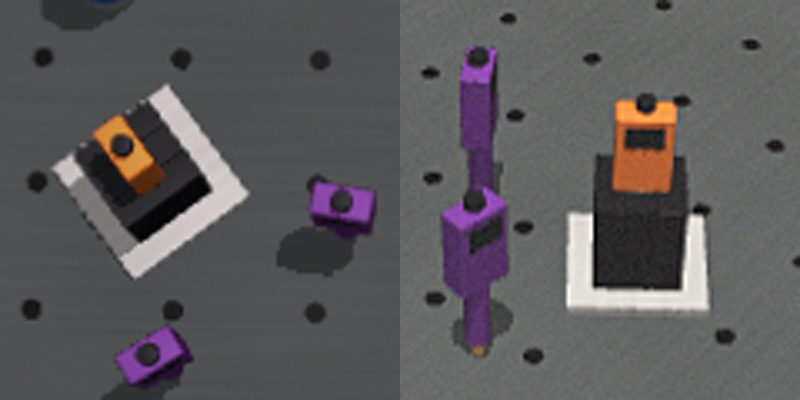

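The crop shows the orange probe hanging in the black stand on its white foot, with its cap at top (226.6,243.8) and scene (373.8,150.9). The purple look-alikes stand free, so the orange one is the target.

```bash
python3 - <<'E'
from h import *
from scipy.spatial.transform import Rotation as R
t=grab('top');s=grab('scene'); f=lambda c,uv,z:onz(c,uv,z).round(1)[:2]
print('cap',f(t,(226.6,243.8),168),f(s,(373.8,150.9),168))
ft=[f(t,(190+.3*x,200+.3*y),8) for x,y in((167,85),(248,193),(135,277),(52,165))]
print('foot',ft,np.mean(ft,0), 'dirs',[np.degrees(np.arctan2(*(ft[(i+1)%4]-ft[i])[::-1])).round(1) for i in range(4)])
print('ring',f(t,(388.6,265.6),34),f(s,(255.5,275.3),34))
print('front top edge back L,R',f(t,(351.9,278.5),70),f(t,(430,277.5),70),'scene ends back',f(s,(268.3,231.5),70),f(s,(208,280),70))
print('rear block corners',f(t,(347.7,180),58),f(t,(424.7,177.6),58))
print('clamps',f(t,(359.8,241),50),f(t,(415.3,240.6),50))
S=env.sense();q=S['tcp_rot'];M=R.from_quat([q[1],q[2],q[3],q[0]]).as_matrix();print(M.round(3),S['eef_pos'])
E
```

```text
cap [547.  236.6] [556.1 234.7]
foot [array([624.8, 227.3]), array([539.8, 161.3]), array([473.2, 246.8]), array([560., 315.])] [549.45 237.6 ] dirs [np.float64(-142.2), np.float64(127.9), np.float64(38.2), np.float64(-53.5)]
ring [ 519.7 -157.3] [ 523.5 -155.7]
front top edge back L,R [481.4 -60.9] [ 485.7 -255.3] scene ends back [476.1 -61.6] [ 477.6 -249.3]
rear block corners [737.4 -51.4] [ 747.2 -251.3]
clamps [579.5 -82.5] [ 582.3 -224.2]
[[-0.943  0.332 -0.   ]
 [ 0.332  0.943 -0.001]
 [-0.    -0.001 -1.   ]] [224.26545176 636.48510909 230.97148252]
```

```bash
python3 -m pendant '0 -0.325 -0.242 0 0 0 100;0 -0.325 -0.242 0 0 0 100;0 -0.325 -0.242 0 0 0 100;0 -0.325 -0.242 0 0 0 100;0 -0.325 -0.242 0 0 0 100;0 -0.325 -0.242 0 0 0 100;0 -0.325 -0.242 0 0 0 100;0 -0.325 -0.242 0 0 0 100;0 -0.325 -0.242 0 0 0 100;0 -0.325 -0.242 0 0 0 100;0 -0.325 -0.242 0 0 0 100;0 -0.325 -0.242 0 0 0 100'
cat > g.py <<'E'
import sys
from h import *
from scipy.spatial.transform import Rotation as R
def rel(x,y,z,yaw):
    S=env.sense();q=S['tcp_rot'];r=R.from_quat([q[1],q[2],q[3],q[0]])
    M=r.as_matrix(); a,b=np.radians(yaw),0
    tx=np.array([np.cos(a),np.sin(a),0]);tz=np.array([0,0,-1.]);T=np.array([tx,np.cross(tz,tx),tz]).T
    d=np.array([x,y,z])-S['eef_pos']
    print('t',S['clock'],'tcp',S['eef_pos'].round(1),'yaw',np.degrees(np.arctan2(M[1,0],M[0,0])).round(1),'tilt',M[:2,2].round(4),'shift',(M.T@d/1000).round(4),'turn',np.degrees(R.from_matrix(M.T@T).as_rotvec()).round(2),'F',S['wrist_force'].round(1),'T',S['wrist_torque'].round(2),'w',round(S['width'],1),'gf',S['gripper_force'],'q',S['joint_positions'].round(2))
if __name__=='__main__': rel(*map(float,sys.argv[1:]))
E
python3 g.py 430 -159 230 1.5
```

```text
clock: 1.5
eef_pos: [450.4, 300.2, 231.4]
tcp_rot: [-0.0, 0.865, 0.502, 0.0]
wrist_force: [0.2, -0.2, 0.0]
width: 0.4
gripper_force: 0.0
t 1.5 tcp [450.4 300.2 231.4] yaw 60.3 tilt [-0.      0.0002] shift [-0.409   0.2098  0.0013] turn [-1.000e-02 -1.000e-02  5.879e+01] F [ 0.2 -0.2  0. ] T [0.04 0.06 0.01] w 0.4 gf 0.0 q [-1.    0.26  0.4   1.87 -0.12  1.04 -1.07]
```

```bash
python3 -m pendant '0 -0.409 0.21 0 0 0 58.8;0 -0.409 0.21 0 0 0 58.8;0 -0.409 0.21 0 0 0 58.8;0 -0.409 0.21 0 0 0 58.8;0 -0.409 0.21 0 0 0 58.8;0 -0.409 0.21 0 0 0 58.8;0 -0.409 0.21 0 0 0 58.8;0 -0.409 0.21 0 0 0 58.8;0 -0.409 0.21 0 0 0 58.8;0 -0.409 0.21 0 0 0 58.8;0 -0.409 0.21 0 0 0 58.8;0 -0.409 0.21 0 0 0 58.8'
python3 g.py 430 -159 42 1.5
```

```text
clock: 2.7
eef_pos: [432.6, -157.8, 231.1]
tcp_rot: [-0.0, 1.0, 0.016, -0.0]
wrist_force: [-0.7, 0.1, 0.5]
width: 0.2
gripper_force: 0.0
t 2.7 tcp [ 432.6 -157.8  231.1] yaw 1.9 tilt [-0.0004  0.0008] shift [-0.0026  0.0013  0.1891] turn [-0.05  0.02  0.36] F [-0.7  0.1  0.5] T [ 0.   -0.02  0.01] w 0.2 gf 0.0 q [-0.52  0.13  0.87  2.06 -0.12  1.   -1.13]
```

```bash
python3 -m pendant '0 -0.003 0.001 0.05 0 0 0.4;0 -0.003 0.001 0.1 0 0 0.4;0 -0.003 0.001 0.15 0 0 0.4;0 -0.003 0.001 0.189 0 0 0.4;0 -0.003 0.001 0.189 0 0 0.4;0 -0.003 0.001 0.189 0 0 0.4'
python3 g.py 532 -156 42 1.5; python3 - <<'E'
from h import *
grab('top','top2.png')
E
```

```text
clock: 3.3
eef_pos: [429.9, -159.0, 42.6]
tcp_rot: [-0.0, 1.0, 0.013, -0.0]
wrist_force: [-0.1, 0.5, 1.4]
width: -0.3
gripper_force: 0.0
t 3.3 tcp [ 429.9 -159.    42.6] yaw 1.5 tilt [-0.0008  0.0005] shift [ 0.1021 -0.0004  0.0005] turn [-0.03  0.05  0.  ] F [-0.1  0.5  1.4] T [-0.07 -0.04  0.  ] w -0.3 gf 0.0 q [-0.26  0.47  0.66  2.23 -0.52  0.59 -0.76]
```

View pics/top2.png

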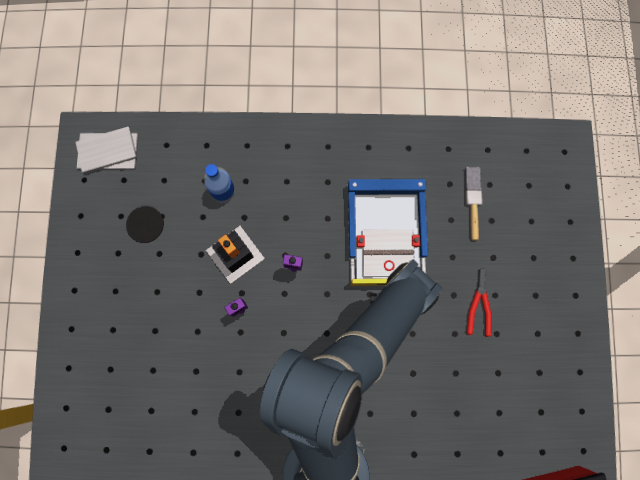

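The arm now covers the drawer's right end at (415,280). The gripper is lowered in front of the yellow front, so I'm pushing.

```bash
python3 -m pendant '0 0.015 0 0 0 0 0;0 0.03 0 0 0 0 0;0 0.04 0 0 0 0 0;0 0.05 0 0 0 0 0;0 0.06 0 0 0 0 0;0 0.07 0 0 0 0 0;0 0.078 0 0 0 0 0;0 0.082 0 0 0 0 0'
python3 g.py 532 -156 42 1.5
```

```text
clock: 4.15
eef_pos: [512.8, -158.0, 42.3]
tcp_rot: [0.0, 1.0, 0.012, 0.001]
wrist_force: [-0.0, 0.3, -0.9]
width: -0.1
gripper_force: 0.0
t 4.15 tcp [ 512.8 -158.    42.3] yaw 1.4 tilt [ 0.001  -0.0003] shift [ 0.0192 -0.0016  0.0003] turn [ 0.02 -0.06 -0.08] F [-0.   0.3 -0.9] T [ 0.05  0.01 -0.01] w -0.1 gf 0.0 q [-0.27  0.57  0.64  2.05 -0.54  0.69 -0.82]
```

```bash
python3 -m pendant '0 0.003 0 0 0 0 0;0 0.006 0 0 0 0 0;0 0.009 0 0 0 0 0;0 0.009 0 0 0 0 0'
python3 - <<'E'
from m import *
t=grab('top')
for col,lo,hi in(('yellow',(22,150,100),(32,255,255)),('ring/clamps',(0,150,100),(5,255,255))):
    for st,ce,m in comps(t,lo,hi): print(col,st.tolist(),ce.round(1))
u=np.argwhere(cv2.inRange(cv2.cvtColor(t['pixels'],cv2.COLOR_RGB2HSV),(22,150,100),(32,255,255)))
print(onz(t,(360,u[:,0].min()-.5),70))
E
python3 g.py 532 -156 42 1.5
```

```text
clock: 4.55
eef_pos: [520.6, -157.9, 42.1]
tcp_rot: [0.0, 1.0, 0.012, -0.0]
wrist_force: [-0.0, 0.8, 0.0]
width: 0.1
gripper_force: 0.2
yellow [351, 255, 19, 5, 69] [359.4 257.1]
ring/clamps [356, 213, 8, 11, 63] [359.4 218.4]
ring/clamps [411, 213, 8, 4, 20] [414.4 214. ]
ring/clamps [415, 217, 4, 6, 15] [416.9 220. ]
ring/clamps [467, 291, 24, 46, 496] [479.3 313.3]
[541.61596142 -81.12495228  70.        ]
t 4.6 tcp [ 520.5 -157.9   42.2] yaw 1.4 tilt [0. 0.] shift [ 0.0115 -0.0016  0.0002] turn [-0.   -0.   -0.11] F [-0.7  0.5  0.7] T [-0.04  0.1  -0.03] w -0.0 gf 0.1524423435330391 q [-0.27  0.58  0.64  2.03 -0.54  0.7  -0.82]
```

```bash
python3 -m pendant '0 0.003 0 0 0 0 0;0 0.006 0 0 0 0 0'; python3 -m pendant '0 0.003 0 0 0 0 0;0 0.005 0 0 0 0 0';  python3 g.py 532 -156 42 1.5
```

```text
clock: 4.8
eef_pos: [523.7, -157.8, 42.1]
tcp_rot: [-0.001, 1.0, 0.012, -0.003]
wrist_force: [-6.7, 0.5, 6.0]
width: -0.1
gripper_force: 3.9
clock: 5.0
eef_pos: [531.8, -157.7, 42.3]
tcp_rot: [0.0, 1.0, 0.012, 0.0]
wrist_force: [1.0, 0.1, 0.3]
width: -0.3
gripper_force: 0.0
t 5.0 tcp [ 531.8 -157.7   42.3] yaw 1.4 tilt [ 0.0007 -0.0001] shift [ 0.0003 -0.0017  0.0003] turn [ 0.   -0.04 -0.14] F [1.  0.1 0.3] T [-0.01 -0.02 -0.01] w -0.3 gf 0.0 q [-0.27  0.59  0.64  2.01 -0.54  0.71 -0.83]
```

```bash
python3 -m pendant '0 0.003 0 0 0 0 0;0 0.004 0 0 0 0 0'; python3 g.py 532 -156 42 1.5
```

```text
clock: 5.2
eef_pos: [532.1, -157.7, 42.0]
tcp_rot: [-0.001, 1.0, 0.012, -0.003]
wrist_force: [-11.5, 0.2, 7.9]
width: -0.1
gripper_force: 5.6
t 5.2 tcp [ 532.1 -157.7   42. ] yaw 1.4 tilt [-0.0068  0.002 ] shift [-0.0001 -0.0017 -0.    ] turn [-0.13  0.39 -0.15] F [-11.5   0.2   7.9] T [ 0.08  2.13 -0.  ] w -0.1 gf 5.5987706780433655 q [-0.27  0.6   0.64  2.   -0.54  0.72 -0.83]
```

The drawer clicked in and sits on its hard stop (−11.5 N). Next: back off, rise, and take a picture to confirm.

```bash
python3 -m pendant '0 -0.03 0 0 0 0 0;0 -0.06 0 0 0 0 0;0 -0.06 0 -0.05 0 0 0;0 -0.06 0 -0.1 0 0 0;0 -0.06 0 -0.15 0 0 0;0 -0.05 0 -0.2 0 0 0;0 -0.04 -0.05 -0.22 0 0 0;1 -0.03 -0.1 -0.22 0 0 -8;1 -0.02 -0.15 -0.22 0 0 -16;1 -0.01 -0.2 -0.22 0 0 -24;1 0 -0.25 -0.22 0 0 -32;1 0.01 -0.28 -0.22 0 0 -36.2'
python3 - <<'E'
from m import *
t=grab('top','top3.png'); s=grab('scene')
for n,c in (('top',t),('scene',s)):
  for col,lo,hi in(('yellow',(22,150,100),(32,255,255)),('ring/clamps',(0,130,90),(6,255,255)),('orange',(8,150,120),(18,255,255))):
    for st,ce,m in comps(c,lo,hi):
        x,y=ce
        if (n=='top' and 200<x<430 or n=='scene' and 200<x<400) and y>130: print(n,col,st.tolist(),ce.round(1))
cv2.imwrite('pics/c2.png',np.hstack([cv2.resize(t['pixels'][170:290,330:450,::-1],(400,400)),cv2.resize(s['pixels'][220:370,200:350,::-1],(400,400))]))
E
python3 g.py 550 237 160 37.6
```

```text
clock: 6.4
eef_pos: [539.1, 126.8, 262.7]
tcp_rot: [-0.001, 0.945, 0.326, 0.001]
wrist_force: [1.0, -1.3, 0.3]
width: 72.2
gripper_force: 0.0
top yellow [351, 250, 78, 6, 351] [388.2 252.7]
top ring/clamps [356, 208, 8, 12, 69] [359.4 214.2]
top ring/clamps [411, 208, 8, 12, 66] [414.2 214.1]
top ring/clamps [383, 234, 10, 9, 31] [387. 238.]
top orange [218, 235, 18, 19, 146] [227.  244.2]
scene yellow [229, 245, 65, 56, 363] [260.5 272.7]
scene ring/clamps [314, 278, 15, 13, 88] [321.5 285.1]
scene ring/clamps [272, 286, 13, 10, 41] [278.3 290.8]
scene ring/clamps [270, 320, 16, 15, 104] [278.  327.7]
scene orange [364, 150, 19, 28, 373] [372.7 164.2]
t 6.5 tcp [539.7 130.8 262. ] yaw 38.3 tilt [0.0016 0.0026] shift [ 0.0736 -0.0769  0.1023] turn [-0.06 -0.17  0.68] F [-0.7 -0.8 -0.2] T [0.   0.02 0.02] w 84.5 gf 0.0 q [-0.84  0.27  0.65  1.81 -0.19  1.11 -1.03]
```

View pics/c2.png

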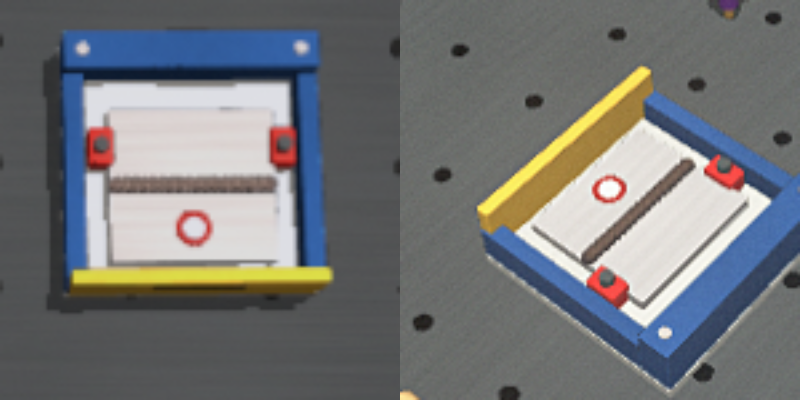

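The picture shows the drawer home: the yellow front is flush with the rails, and the ring is at top (388.2,238.4) and scene (278.4,290.5).

```bash
python3 - <<'E'
from h import *
t=grab('top');s=grab('scene')
def tri(a,b):
    o1,d1=ray(t,a);o2,d2=ray(s,b);k=np.linalg.lstsq(np.array([d1,-d2]).T,o2-o1,rcond=None)[0]
    p,q=o1+k[0]*d1,o2+k[1]*d2; return ((p+q)/2).round(1),(p-q).round(1)
print('cap',tri((226.6,243.8),(373.8,150.9))); print('ring',tri((388.2,238.4),(278.4,290.5)),onz(t,(388.2,238.4),34),onz(s,(278.4,290.5),34))
E
python3 g.py 550 237 106 37.6
```

```text
cap (array([550. , 239.4, 161.5]), array([-3.5, -3.4, -1.1]))
ring (array([ 591.7, -155.4,   33.8]), array([-2.9, -3.6, -0.1])) [ 590.2302278  -157.16158727   34.        ] [ 593.27466646 -153.65550681   34.        ]
t 6.6 tcp [539.1 123.6 262.2] yaw 37.7 tilt [ 0.0007 -0.0005] shift [ 0.0779 -0.0832  0.1562] turn [ 0.04 -0.02  0.09] F [-0.3 -0.9 -1.1] T [-0.02  0.02  0.01] w 85.7 gf 0.0 q [-0.83  0.27  0.66  1.82 -0.18  1.11 -1.03]
```

```bash
python3 -m pendant '1 0.04 -0.042 0 0 0 0;1 0.0785 -0.084 0 0 0 0;1 0.0785 -0.084 0 0 0 0;1 0.0785 -0.084 0.04 0 0 0;1 0.0785 -0.084 0.08 0 0 0;1 0.0785 -0.084 0.11 0 0 0;1 0.0785 -0.084 0.13 0 0 0;1 0.0785 -0.084 0.15 0 0 0;1 0.0785 -0.084 0.153 0 0 0;1 0.0785 -0.084 0.153 0 0 0'
python3 - <<'E'
from h import *
s=grab('scene');t=grab('top')
cv2.imwrite('pics/c3.png',np.hstack([cv2.resize(t['pixels'][190:290,180:280,::-1],(400,400)),cv2.resize(s['pixels'][100:220,310:430,::-1],(400,400))]))
E
python3 g.py 550 237 106 37.6
```

```text
clock: 7.6
eef_pos: [550.1, 235.5, 109.5]
tcp_rot: [0.0, 0.947, 0.321, -0.0]
wrist_force: [0.5, -0.4, 1.1]
width: 85.4
gripper_force: 0.0
t 7.7 tcp [550.7 236.5 110.6] yaw 37.5 tilt [0.0021 0.0008] shift [-0.0003 -0.0008  0.0046] turn [ 0.04 -0.12 -0.09] F [ 0.2 -0.   0. ] T [-0.   -0.04 -0.02] w 85.5 gf 0.0 q [-0.87  0.52  0.54  1.86 -0.34  0.85 -1.08]
```

View pics/c3.png

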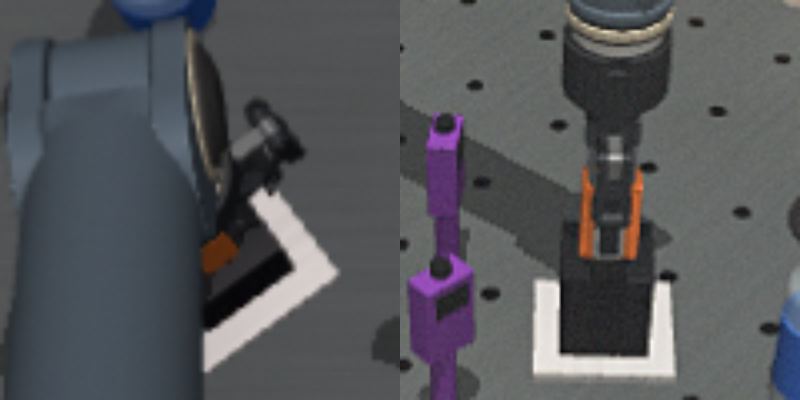

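The fingers straddle the orange grip above the stand and are centred on it (scene crop, near (610,220)). Closing.

```bash
python3 -m pendant '0 0 0 0 0 0 0;0 0 0 0 0 0 0;0 0 0 0 0 0 0;0 0 0 0 0 0 0;0 0 0 0 0 0 0;0 0 0 0 0 0 0;0 0 0 0 0 0 0;0 0 0 0 0 0 0'; python3 g.py 550 238 215 37.6
```

```text
clock: 8.5
eef_pos: [549.6, 237.4, 109.6]
tcp_rot: [-0.0, 0.947, 0.322, 0.0]
wrist_force: [-1.5, 0.9, 5.8]
width: 23.1
gripper_force: 59.9
t 8.5 tcp [549.6 237.4 109.6] yaw 37.6 tilt [-0.      0.0007] shift [ 0.0007 -0.0003 -0.1054] turn [-0.03 -0.02 -0.  ] F [-1.5  0.9  5.8] T [ 0.11  0.39 -0.04] w 23.1 gf 59.85226035118103 q [-0.87  0.52  0.53  1.86 -0.34  0.85 -1.08]
```

```bash
python3 -m pendant '0 0 0 -0.01 0 0 0;0 0 0 -0.03 0 0 0;0 0 0 -0.06 0 0 0;0 0 0 -0.1 0 0 0;0 0 0 -0.14 0 0 0;0 0 0 -0.17 0 0 0;0 0 0 -0.18 0 0 0;0 0 0 -0.18 0 0 0'; python3 g.py 592 -155 290 91.5
```

```text
clock: 9.3
eef_pos: [550.1, 236.9, 290.1]
tcp_rot: [-0.0, 0.947, 0.322, 0.001]
wrist_force: [-0.2, -0.5, -2.4]
width: 23.0
gripper_force: 59.4
t 9.3 tcp [550.1 236.9 290.1] yaw 37.6 tilt [0.0018 0.001 ] shift [-2.057e-01  3.361e-01 -2.000e-04] turn [  0.07  -0.1  -53.93] F [-0.2 -0.5 -2.4] T [ 0.    0.03 -0.02] w 23.0 gf 59.360915422439575 q [-0.95  0.33  0.62  1.68 -0.2   1.2  -1.19]
```

```bash
python3 -m pendant '0 -0.01 0.016 0 0 0 -2.5;0 -0.031 0.05 0 0 0 -8;0 -0.051 0.084 0 0 0 -13.5;0 -0.072 0.118 0 0 0 -19;0 -0.093 0.151 0 0 0 -24.4;0 -0.113 0.185 0 0 0 -30;0 -0.134 0.218 0 0 0 -35;0 -0.154 0.252 0 0 0 -40.5;0 -0.175 0.286 0 0 0 -46;0 -0.193 0.315 0 0 0 -50.5;0 -0.203 0.331 0 0 0 -53;0 -0.206 0.336 0 0 0 -53.9'
python3 - <<'E'
from m import *
for n in('top','scene'):
  c=grab(n,'%s5.png'%n)
  m=cv2.inRange(cv2.cvtColor(c['pixels'],cv2.COLOR_RGB2HSV),(22,150,100),(32,255,255))
  ys,xs=np.nonzero(m); k=(xs>200)&(xs<440)&(ys>200)&(ys<310);xs,ys=xs[k],ys[k]
  pts=[]
  for x in np.unique(xs): pts.append(onz(c,(x,ys[xs==x].min()-.5),70)[:2])
  pts=np.array(pts); print(n,len(pts),pts[[0,-1]].round(0).tolist(),'yaw',-np.degrees(np.polyfit(*pts.T[::-1],1)[0] if len(pts)>5 else 0).round(2))
E
python3 g.py 592 -155 290 91.5
```

```text
clock: 10.5
eef_pos: [589.6, -157.9, 286.6]
tcp_rot: [-0.001, 0.699, 0.715, -0.002]
wrist_force: [-0.3, 0.8, -3.0]
width: 23.3
gripper_force: 59.4
t 10.55 tcp [ 590.  -157.   286.9] yaw 91.3 tilt [-0.004  -0.0005] shift [ 0.0019  0.002  -0.0031] turn [-0.23  0.02 -0.19] F [ 0.4 -0.8 -1.9] T [-0.07 -0.01 -0.02] w 23.4 gf 59.348838329315186 q [-0.25  0.35  0.59  1.65 -0.2   1.21  0.41]Traceback (most recent call last):
  File "<stdin>", line 8, in <module>
IndexError: index 0 is out of bounds for axis 0 with size 0
```

```bash
python3 -m pendant '0 0.002 0.002 0.03 0 0 -0.2;0 0.002 0.002 0.07 0 0 -0.2;0 0.002 0.002 0.11 0 0 -0.2;0 0.002 0.002 0.13 0 0 -0.2;0 0.002 0.002 0.143 0 0 -0.2;0 0.002 0.002 0.143 0 0 -0.2;0 0.002 0.002 0.143 0 0 -0.2'
python3 - <<'E'
from m import *
s=grab('scene','scene5.png');t=grab('top')
im=cv2.imread('pics/top3.png')[:,:,::-1]; hsv=cv2.cvtColor(im.copy(),cv2.COLOR_RGB2HSV)
def yaw(c,hsv,lo,hi,z,box):
  m=cv2.inRange(hsv,lo,hi); ys,xs=np.nonzero(m);k=(xs>box[0])&(xs<box[1])&(ys>box[2])&(ys<box[3]);xs,ys=xs[k],ys[k]
  p=np.array([onz(c,(x,ys[xs==x].min()-.5),z)[:2] for x in np.unique(xs)]);
  a=-np.degrees(np.arctan(np.polyfit(p[:,1],p[:,0],1)[0])); print(len(p),p[[0,-1]].round(0).tolist(),'yaw',a.round(2))
yaw(t,hsv,(22,150,100),(32,255,255),70,(352,427,245,260))
yaw(t,hsv,(105,150,60),(118,255,255),58,(352,422,170,200))
cv2.imwrite('pics/c5.png',cv2.resize(s['pixels'][190:340,200:400,::-1],(800,600),interpolation=2))
E
python3 g.py 592 -155 140 91.5
```

```text
clock: 11.25
eef_pos: [594.0, -152.2, 146.8]
tcp_rot: [0.0, 0.696, 0.718, 0.0]
wrist_force: [-0.7, -0.9, -2.7]
width: 23.6
gripper_force: 59.4
74 [[552.0, -64.0], [554.0, -247.0]] yaw 0.85
69 [[739.0, -65.0], [742.0, -242.0]] yaw 0.93
t 11.35 tcp [ 594.4 -152.8  147.8] yaw 91.7 tilt [ 0.0029 -0.0003] shift [-0.0021 -0.0025  0.0078] turn [0.17 0.02 0.2 ] F [ 0.1 -0.2 -1.6] T [-0.08  0.01  0.01] w 23.1 gf 59.370909333229065 q [-0.2   0.49  0.53  1.8  -0.3   0.93  0.48]
```

View pics/c5.png

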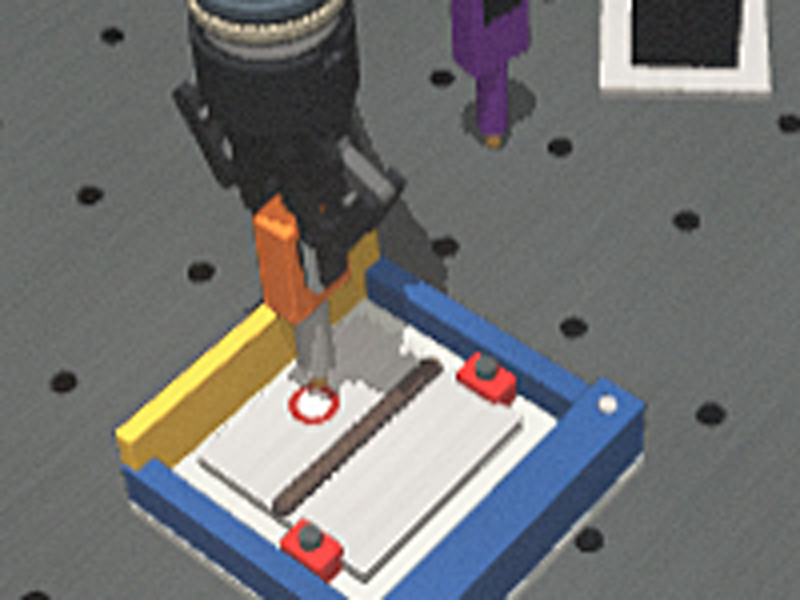

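The tip hovers just above the ring: tip end at about (280,286.5), ring centre at about (278.5,291) in the full frame.

```bash
python3 - <<'E'
from m import *
s=grab('scene')
hsv=cv2.cvtColor(s['pixels'],cv2.COLOR_RGB2HSV)
m=cv2.inRange(hsv,(0,100,90),(6,255,255));m|=cv2.inRange(hsv,(175,100,90),(180,255,255));ys,xs=np.nonzero(m);k=(xs>268)&(xs<290)&(ys>280)&(ys<300);P=np.array([xs[k],ys[k]],np.float32).T
h=cv2.convexHull(P); e=cv2.fitEllipse(h); print('ring',e,P.min(0),P.max(0))
b=hsv[278:292,272:290]; 
for r in range(278,291): print(r,[tuple(int(v) for v in s['pixels'][r,c]) for c in range(277,285)])
for z in (47,50): print(z,onz(s,(280,286.5),z))
print(onz(s,e[0],34)); print(proj(s,(594,-152.8,50)),proj(s,(592,-155,34)))
E
python3 g.py 592 -155 140 90.9
```

```text
ring ((278.01153564453125, 290.5569763183594), (9.285993576049805, 12.25796890258789), 86.87772369384766) [272. 286.] [284. 295.]
278 [(120, 116, 112), (147, 142, 138), (141, 139, 135), (143, 138, 135), (125, 120, 117), (111, 106, 105), (123, 120, 117), (155, 149, 145)]
279 [(137, 134, 129), (146, 142, 139), (140, 136, 128), (138, 132, 129), (131, 128, 123), (117, 113, 107), (122, 118, 113), (153, 148, 143)]
280 [(145, 141, 135), (143, 140, 134), (144, 141, 136), (137, 136, 130), (134, 129, 125), (118, 116, 109), (118, 115, 109), (154, 149, 147)]
281 [(141, 135, 132), (143, 140, 135), (142, 138, 132), (141, 139, 133), (133, 128, 124), (118, 115, 113), (119, 114, 113), (151, 148, 141)]
282 [(139, 131, 127), (144, 139, 135), (143, 137, 134), (142, 138, 134), (124, 121, 118), (127, 119, 118), (141, 137, 134), (154, 152, 144)]
283 [(158, 156, 149), (138, 134, 134), (142, 140, 140), (139, 136, 136), (127, 123, 116), (146, 144, 141), (158, 150, 147), (150, 146, 140)]
284 [(148, 138, 124), (124, 116, 99), (144, 127, 105), (139, 118, 98), (134, 111, 85), (156, 154, 151), (154, 148, 145), (15
[... 552 characters left out ...]
289 [(246, 250, 244), (169, 168, 157), (253, 255, 254), (169, 171, 165), (171, 170, 163), (130, 78, 73), (179, 42, 38), (169, 85, 78)]
290 [(255, 255, 254), (240, 240, 235), (255, 255, 255), (243, 248, 241), (249, 255, 255), (235, 212, 202), (204, 43, 38), (201, 67, 62)]
47 [ 596.08783131 -150.03723062   47.        ]
50 [ 597.88835241 -151.58550989   50.        ]
[ 592.72569329 -154.31859264   34.        ]
[278.32461856 285.93455705] [277.55936013 290.5780753 ]
t 11.4 tcp [ 594.3 -152.9  147.8] yaw 91.7 tilt [ 0.0028 -0.0002] shift [-0.002  -0.0024  0.0078] turn [0.16 0.01 0.79] F [ 0.7 -0.8 -2.5] T [-0.06  0.01 -0.  ] w 23.5 gf 59.37091112136841 q [-0.2   0.49  0.53  1.8  -0.3   0.93  0.48]
```

```bash
python3 -m pendant '0 -0.0024 -0.0026 0 0 0 0.8;0 -0.0024 -0.0026 0.006 0 0 0.8;0 -0.0024 -0.0026 0.01 0 0 0.8;0 -0.0024 -0.0026 0.013 0 0 0.8;0 -0.0024 -0.0026 0.013 0 0 0.8;0 -0.0024 -0.0026 0.013 0 0 0.8;0 -0.0024 -0.0026 0.013 0 0 0.8'
python3 - <<'E'
from h import *
for i in range(3):
    s=grab('scene'); S=env.sense(); print(S['eef_pos'].round(1),S['wrist_force'].round(1))
cv2.imwrite('pics/c6.png',cv2.resize(s['pixels'][260:310,250:310,::-1],(720,600),interpolation=2))
E
python3 g.py 591.7 -155.4 126.6 90.9
```

```text
clock: 12.1
eef_pos: [590.9, -155.3, 133.3]
tcp_rot: [0.0, 0.702, 0.713, 0.0]
wrist_force: [0.1, 0.1, -2.1]
width: 23.6
gripper_force: 59.4
[ 591.  -155.3  133.4] [ 1.4  0.2 -2.4]
[ 591.  -155.3  133.4] [ 0.   0.7 -1.6]
[ 590.9 -155.3  133.4] [-0.3 -0.8 -1.8]
t 12.25 tcp [ 590.9 -155.3  133.4] yaw 90.9 tilt [0.0003 0.    ] shift [-0.0001  0.0008  0.0068] turn [ 0.02 -0.   -0.01] F [-0.3 -0.8 -1.8] T [ 0.04 -0.01  0.03] w 23.5 gf 59.3738579750061 q [-0.2   0.5   0.52  1.81 -0.31  0.91  0.49]
```

View pics/c6.png

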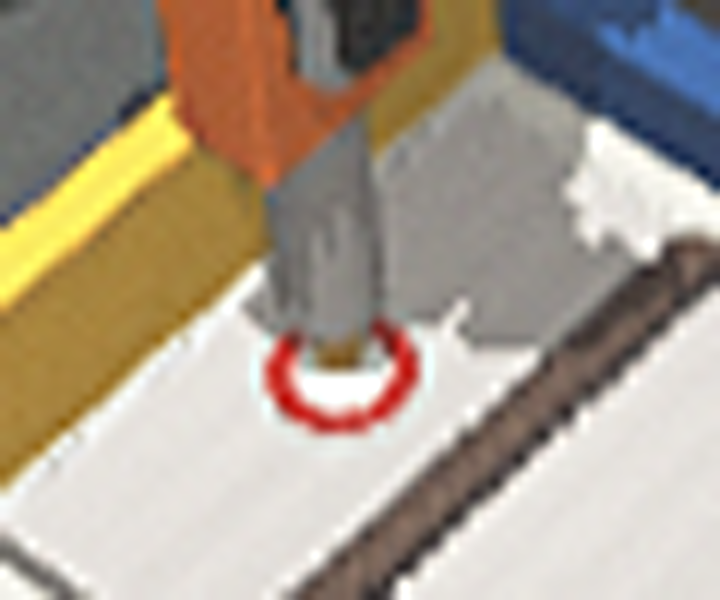

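The tip sits inside the ring just above the plate: tip at crop (340,362), ring centre at (342,372). I'm correcting about 1 mm and pressing down in steps.

```bash
python3 -m pendant '0 -0.0006 0.001 0.002 0 0 0;0 -0.0006 0.001 0.004 0 0 0;0 -0.0006 0.001 0.005 0 0 0;0 -0.0006 0.001 0.005 0 0 0;0 -0.0006 0.001 0.005 0 0 0'
cat > f.py <<'E'
from h import *
F=[];P=[]
for i in range(8): env.capture('top'); S=env.sense(); F.append(S['wrist_force']);P.append(S['eef_pos'])
print(np.mean(F,0).round(2),np.mean(P,0).round(2))
E
python3 f.py;python3 g.py 591.9 -156 126.6 90.9
```

```text
clock: 12.75
eef_pos: [592.0, -155.9, 128.6]
tcp_rot: [0.0, 0.702, 0.713, 0.0]
wrist_force: [0.3, 0.5, 1.5]
width: 23.5
gripper_force: 60.0
[0.08 0.14 1.74] [ 592.03 -155.88  128.47]
t 13.15 tcp [ 592.  -155.9  128.4] yaw 90.9 tilt [ 0.0005 -0.    ] shift [-0.0001 -0.0001  0.0018] turn [ 0.03  0.   -0.01] F [-0.   0.1  1.7] T [ 0.08 -0.04  0.03] w 23.5 gf 59.95528757572174 q [-0.19  0.51  0.52  1.82 -0.32  0.9   0.49]
```

```bash
python3 -m pendant '0 0 0 0.001 0 0 0;0 0 0 0.0015 0 0 0;0 0 0 0.0015 0 0 0;0 0 0 0.0015 0 0 0;0 0 0 0.0015 0 0 0'
python3 f.py;python3 g.py 591.9 -156 126.6 90.9
python3 - <<'E'
from h import *
s=grab('scene');cv2.imwrite('pics/c7.png',cv2.resize(s['pixels'][220:340,220:364,::-1],(720,600),interpolation=2))
E
```

```text
clock: 13.65
eef_pos: [592.0, -155.8, 126.9]
tcp_rot: [0.0, 0.702, 0.713, 0.0]
wrist_force: [1.0, 0.3, 3.4]
width: 23.4
gripper_force: 60.1
[0.67 0.24 2.82] [ 591.99 -155.87  126.86]
t 14.05 tcp [ 592.  -155.9  126.8] yaw 90.9 tilt [ 0.0004 -0.    ] shift [-0.0001 -0.0001  0.0002] turn [ 0.02  0.   -0.01] F [0.2 0.3 3.6] T [ 0.04 -0.17  0.  ] w 23.5 gf 60.08600950241089 q [-0.19  0.51  0.52  1.82 -0.32  0.9   0.49]
```

View pics/c7.png

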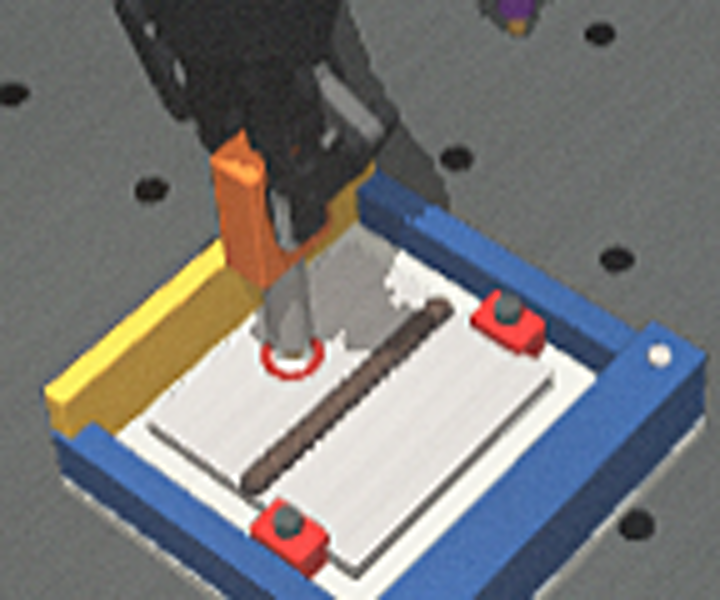

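The probe stands upright in the ring at crop (292,352), with its grip along the bead and the drawer home. Contact force is about 5 N, so I'm handing in.

```bash
python3 -c "
from station import env
print(env.finish_job())"
```

```text
the job is handed in; nothing more can be done
None
```

I handed the job in with the drawer clicked home and the probe held upright in the red ring, its grip along the weld bead, pressing with about 5 N (tip about 5 mm in, estimated from wrist force and tool height); no verdict came back.

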